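# Push a stuck plug out of a flanged bushing

## Robot

A 7-joint arm with a two-finger parallel gripper is mounted at the origin on the work surface. World frame = base frame: x ahead of the robot, y to its left, z up, the work surface at z = 0. Lengths are in m, angles in rad, forces in N, time in s.
With the tool pointing down it reaches from about 0.4 to 0.875 m from the base axis. Payload 4.4 kg.
Tool frame: the origin (TCP) lies at the very end of the fingers, on their centre line; the grasp point (between the pads) lies 19 mm behind it (pinch_z is the distance from the TCP to the grasp point, in m); z points along the fingers, y is the line along which they close (so a half turn about z gives the same grasp; the last joint's range is limited). The gripper opens to 85 mm and grips with 20 to 120 N. Pads are 22 mm wide; open, the fingers measure 114 mm over their backs; the gripper's body (76 mm by 85 mm) begins 54 mm behind the grasp point. The pads swing forward as they close: fully open they stand 13 mm farther back than shut.
Start: joints at [1.182, 0.628, 0.038, 1.517, -0.027, 0.996, -0.02], TCP at [0.206, -0.616, 0.231] pointing down, gripper open.
Joint ranges: [-3.06, 3.06], [-0.37, 2.12], [-1.25, 1.32], [0.18, 2.47], [-1.1, 4.24], [0.23, 1.98], [-2.94, 2.94]. Speed limits (rad/s): [2.57, 2.57, 3.14, 3.14, 3.14, 3.14, 3.14].

## Interface

Orientations are given as a unit quaternion [x, y, z, w].
In Python, from plant import sense, camera, finish_job, trace, pinch_z gives the robot as it stands.
- The arm moves only by the shell command python3 -m inch 'ROWS'. ROWS is JSON, a list of rows, each an object with "offset": the shift along the tool's x, y, z in units of 30 mm (1.0 is 30 mm), a list of three; "yaw": the turn about the tool's z in units of 8 degrees (1.0 is 8 degrees); "jaw": the opening, from -1 (shut) to 1 (fully open). A call has exactly 10 rows; each row is the pose to reach, as a shift and turn from the pose commanded when the call began, along the tool's axes at that moment; what a row does not reach only later rows make up. A row lasts 1/10 s, in which the tool goes at most 50 mm and 8.59 degrees, less where a joint would pass 70% of its speed; a pose out of reach is approached as far as the arm can. A call with a gripper value outside its range is refused whole. The fingers move at their own pace and stop on an object; the grip force is fixed at half the most. Time passes only in rows, so rows that repeat a pose let the fingers close, or fill a call up. It gives the time, the measured TCP pose, the force, the opening and the grip force at its end, in the units of the state.
- sense(): the state, without advancing time (a new reading comes with each control period).
- camera(name): name is "side" or "top"; returns a dict with "img" (420x560x3 uint8, blue, green, red), "fx", "fy", "cx", "cy" (pixels), "extrinsics" (4x4, takes a point from world to camera coordinates). Camera axes: x right, y up, looking along -z (the intrinsics and any distortion apply to the point x, -y, -z); pixel columns grow to the right and rows downward; lengths in m; the calibration is good to about 2 mm. A picture is of the moment at which its call begins. There is no depth.
- finish_job(): hands the job in; it is judged then, once.
Trained networks look in the newest picture that a camera, given by its name, has taken for a name from the list of things; names that differ only in an ending like _2 or _b are one class to them, and where a whole thing is asked for, a point or a joint stands for the part that bears it (a point fixed in the world has none). Each returns a list of dicts, best first, with "confidence" (0 to 1); they miss things now and then, are a little off and sometimes report something else, mostly with a low value. They report only what shows in the picture. A call takes as long as a camera call. They do not tell look-alikes from the thing itself.
- trace(name, camera): "pixels" (420x560 bool, what is visible of it) and "pixel" ([row, column] in pixels, amid what is visible of it).
The state is a dict: "time_s": time; "qpos": joint angles; "joint_vel": joint speeds; "effort": joint torques, N m; "tcp_pos": TCP position; "eef_rot": TCP orientation; "wrist_force": force on the tool from outside, world axes, zero at the start; "ft_torque": the same for the moment, N m; "opening": opening from 0.0 (shut) to 1.0 (fully open); "grasp_force": force on a finger pad.
Only numpy, scipy, OpenCV 4.12 (cv2) and the standard library are available. Lean on these libraries where they do the work, as an engineer would, in place of code of your own. Each camera call takes 0.05 s, during which the arm holds its last target. There are 200 camera calls.

## Task

A short steel plug is stuck in the bore of the flanged brass bushing on the push-out stand. Take the steel drift (the flat-ended pin with the dark cylindrical steel head) out of the wooden rack, feel its tip into the bushing's bore without ever bearing down hard on the brass (its rubber seat must not be crushed), and gently push the plug down and out of the bottom so that it lands in the dish below. Then hang the drift back in the rack hole it came from, let go of it, and leave the burnisher, the spare bushing and the glass where they are.

Things in the scene. Friction and masses are not known exactly. Their poses are not given: they have to be found in the camera images.
- stand: Fixed steel push-out stand: base plate 110 x 150 mm (x, y), 10 mm thick, four pillars, two level rails along its own y, tops at z = 79 mm. Origin: centre of the base's underside; z up. Between the rails an upright flanged brass bushing rests on a rubber seat: flange 52 mm across and 7 mm thick, barrel 26 mm across, through bore 12 mm across without a funnel.
- seat (a joint): How far the bushing is pressed down on its springy rubber seat, m: 0 at rest, stiff about 3 N + 5 N per mm; it springs back. Both pressing on the flange and pushing the stuck plug load it. Pressing it down 4 mm (23 N) damages the seat. It only moves vertically.
- mouth_mid (a point): Point on the stand at x = 0, y = 0, z = 92 mm: height of the flange's flat upper face, middle of the span the bushing may sit in. Stand's axes. The bore's axis is at x = 0 but ANYWHERE from y = -12 to +12 mm along the rails (clamped there); this offset is not measured: see it or feel for it. The flange stops the tip; in the bore it goes freely down to the plug.
- bore_end (a point): Point on the stand at x = 0, y = 0, z = 42 mm: height of the bushing's lower end. Plug: dark steel cylinder 10.4 mm across, 16 mm long, top face 23 to 31 mm below the flange's upper face. It takes a steady push of about 7 to 14 N and drops once its top is about 47 mm below that face; a tip 52 to 54 mm deep surely clears it. Its tight place leaves the 8.8 mm drift a 10 mm gap.
- dish: Aluminium catch dish 76 x 100 x 18 mm (x, y, z), wall and floor 3 mm, fixed on the stand's base centrally below the bushing. Origin: centre of its underside, 10 mm above the bench; same axes as the stand.
- rack: Fixed wooden tool rack, top board 60 x 200 mm (x, y) with its upper face at z = 100 mm, with three through holes 16 mm across at y = -70, 0 and +70 mm on its centre line. Origin: centre of its underside; z up, y along the row of holes. Drift and burnisher hang in the two outer holes; the middle hole is empty.
- drift: The drift: steel, about 160 g, 135 mm overall. Head (grip here): dark steel cylinder 18 mm across, from 5 to 50 mm above the origin. Below it a collar 25 mm across, 0 to 5 mm, by which it hangs in the rack hole. Origin: on the axis at the collar's underside, level with the rack's upper face at the start; z along the axis, up to the head.
- drift_tip (a point): Centre of the drift's flat tip, 85 mm below drift's origin on its axis. The shaft is 8.8 mm across, square-edged at the tip.
- burnisher: Bystander in the rack's other outer hole: a small burnisher with a pale wooden mushroom handle 28 mm across and 52 mm tall above the rack. Origin: on the axis, at its collar's underside.
- spare: Bystander: loose flanged brass bushing with an empty bore, standing flange up on the bench, flange 42 mm across, 37 mm tall. Origin: centre of its underside.
- cup: Bystander: open glass, 64 mm across and 75 mm tall. Origin: centre of its underside.
Mind the look-alikes: they are no part of the job. Of the things that look like the drift, the larger one is meant. Leave any blue look-alike of the stand alone.

How it is judged:
By the outcome, as a careful person would: the job done as asked, in the order asked, and still so for the second after the job is handed in, with the robot touching nothing.
It also fails if it takes over 72 s, if anything falls off the work surface, if the arm or the gripper's body presses on something with over 40 N, if the wrist force passes 120 N, or if a joint passes its speed limit or range.

## Working session

There is one attempt and no reset: what is moved stays moved. The work goes in short steps, Python scripts to look and compute and a shell command to move; the robot and the scene stay as the last step left them, time stands still between calls to the robot, and variables do not carry over. Pictures are saved under pics/ and viewed, at most 10 in all, crops included, and the job is handed in when it is done.

```bash
mkdir -p pics; ls
cat > h.py <<'E'
import numpy as np, cv2
from plant import sense, camera, trace, pinch_z
def P(c):
    E=np.array(c["extrinsics"]);return E
def proj(c,p):
    E=P(c);q=E[:3,:3]@np.array(p,float)+E[:3,3];q=np.array([q[0],-q[1],-q[2]])
    return np.array([c["fy"]*q[1]/q[2]+c["cy"],c["fx"]*q[0]/q[2]+c["cx"]]) #row,col
def ray(c,rc,z):
    E=P(c);R=E[:3,:3];o=-R.T@E[:3,3]
    d=np.array([(rc[1]-c["cx"])/c["fx"],-(rc[0]-c["cy"])/c["fy"],-1.]);d=R.T@d
    return o+d*(z-o[2])/d[2]
E
python3 - <<'E'
from h import *
s=sense();print({k:np.round(v,3) for k,v in s.items()},pinch_z)
zs=dict(stand=.079,rack=.1,drift=.05+.1,burnisher=.15,spare=.037,cup=.075,dish=.028,seat=.092)
for n in("top","side"):
    c=camera(n);cv2.imwrite(f"pics/{n}0.png",c["img"]);print(n,[k for k in c],np.round(-P(c)[:3,:3].T@P(c)[:3,3],3))
    for k in zs:
        for r in trace(k,n)[:4]:
            print(n,k,round(r["confidence"],2),np.round(r["pixel"]),r["pixels"].sum(),np.round(ray(c,r["pixel"],zs[k]),3))
E
```

```text
pics
{'time_s': np.float64(0.0), 'qpos': array([ 1.182,  0.629,  0.038,  1.518, -0.027,  0.996, -0.02 ]), 'joint_vel': array([-0.   , -0.   ,  0.001,  0.   ,  0.002,  0.001, -0.   ]), 'effort': array([-0.0000e+00, -5.6342e+01,  1.2260e+00, -1.9345e+01,  1.1000e-02,
        1.1000e-02, -0.0000e+00]), 'tcp_pos': array([ 0.206, -0.616,  0.23 ]), 'eef_rot': array([ 0.987,  0.161, -0.   , -0.001]), 'wrist_force': array([-1.011, -0.26 ,  0.453]), 'ft_torque': array([ 0.038, -0.004, -0.037]), 'grasp_force': np.float64(0.0), 'opening': np.float64(0.996)} 0.0187
top ['img', 'fx', 'fy', 'cx', 'cy', 'extrinsics'] [0.323 0.02  0.98 ]
top stand 0.93 [279. 390.] 2877 [ 0.35  -0.241  0.079]
top stand 0.86 [199. 365.] 1956 [ 0.536 -0.187  0.079]
top rack 0.64 [177. 203.] 2719 [0.572 0.196 0.1  ]
top drift 0.7 [180. 226.] 112 [0.554 0.136 0.15 ]
top drift 0.63 [192. 261.] 49 [0.528 0.058 0.15 ]
top burnisher 0.59 [166. 163.] 196 [0.582 0.277 0.15 ]
top spare 0.48 [230. 282.] 194 [0.463 0.009 0.037]
top cup 0.6 [162. 292.] 637 [ 0.623 -0.011  0.075]
top cup 0.41 [203. 363.] 1806 [ 0.527 -0.184  0.075]
[... 276 characters left out ...]
657]
side stand 0.9 [189. 370.] 2271 [ 0.33  -0.151  0.079]
side stand 0.73 [183. 279.] 1695 [ 0.519 -0.097  0.079]
side rack 0.64 [274. 182.] 6359 [0.539 0.288 0.1  ]
side drift 0.66 [214. 205.] 333 [0.551 0.178 0.15 ]
side drift 0.47 [223. 239.] 189 [0.486 0.182 0.15 ]
side burnisher 0.55 [252. 157.] 371 [0.569 0.308 0.15 ]
side burnisher 0.37 [219. 205.] 344 [0.544 0.193 0.15 ]
side spare 0.58 [235. 287.] 351 [0.452 0.026 0.037]
side spare 0.4 [160. 275.] 268 [ 0.599 -0.277  0.037]
side cup 0.8 [199. 218.] 644 [0.612 0.013 0.075]
side dish 0.89 [186. 274.] 508 [ 0.556 -0.163  0.028]
side dish 0.58 [191. 371.] 695 [ 0.34  -0.235  0.028]
side seat 0.75 [162. 274.] 221 [ 0.557 -0.164  0.092]
```

Run:
```python
import cv2,numpy as np
t=cv2.imread("pics/top0.png");s=cv2.imread("pics/side0.png")
a=cv2.resize(t[110:340,120:470],(800,526),interpolation=cv2.INTER_CUBIC);cv2.imwrite("pics/topc.png",a)
a=cv2.resize(s[110:350,110:460],(800,549),interpolation=cv2.INTER_CUBIC);cv2.imwrite("pics/sidec.png",a)
```

```text
(no output)
```

View pics/topc.png

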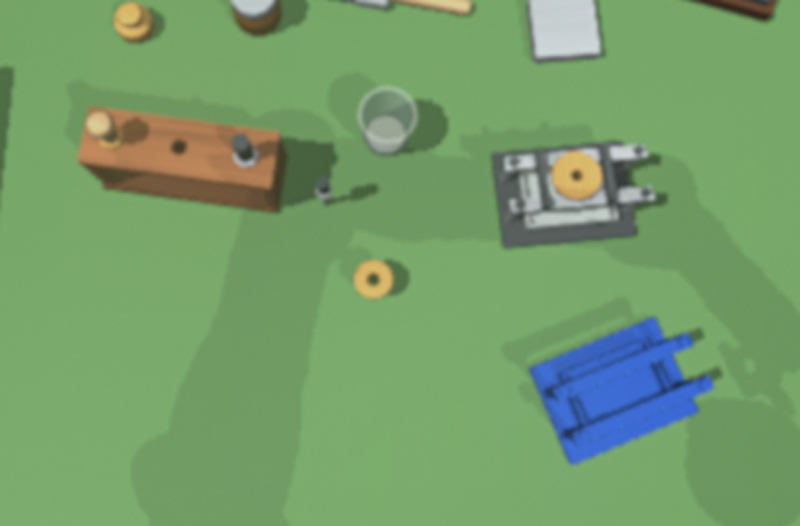

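View pics/sidec.png

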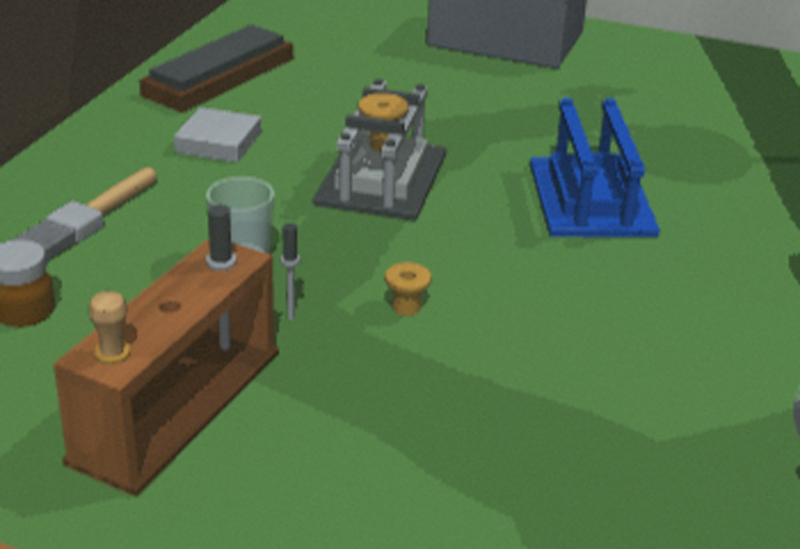

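Candidates for the drift: dark-headed pin in the rack's outer hole (top 180,226; side 214,205), and the smaller free-standing pin (top 192,261; side 223,239). I choose the rack one: it is larger and hangs in the rack. For the stand, I take the grey one (top 199,365), not the blue one (279,390). The burnisher is at (166,163), and the spare bushing at (230,282) is loose on the bench.

```bash
cat >> h.py <<'E'
from scipy.optimize import least_squares
def cyl(x,y,z0,z1,r):
    a=np.linspace(0,2*np.pi,40);return [(x+r*np.cos(t),y+r*np.sin(t),z) for t in a for z in(z0,z1)]
def hullc(c,pts):
    h=cv2.convexHull(np.array([proj(c,p)[::-1] for p in pts],np.float32));m=cv2.moments(h);return np.array([m["m01"]/m["m00"],m["m10"]/m["m00"]]),h
def fit(cs,obs,z0,z1,r,x0):
    f=lambda p:np.concatenate([hullc(c,cyl(*p,z0,z1,r))[0]-o for c,o in zip(cs,obs)])
    s=least_squares(f,x0,diff_step=1e-3);return s.x,s.fun
def comp(m,rc):
    n,l,st,ce=cv2.connectedComponentsWithStats(m.astype(np.uint8));d=np.hypot(ce[1:,1]-rc[0],ce[1:,0]-rc[1]);d[st[1:,4]<8]=99;i=d.argmin()+1
    return ce[i][::-1],st[i]
E
python3 - <<'E'
from h import *
cs=[camera("top"),camera("side")]
print([ (round(c["fx"]),round(c["cx"]),round(c["cy"])) for c in cs])
o=[];ob=[];oh=[]
for c,hd,br in zip(cs,[(177,227),(212,206)],[(187,373),(157,277)]):
    im=c["img"].astype(int);mx=im.max(2);sat=mx-im.min(2)
    e,s=comp((mx<100)&(sat<25),hd);print("dark",e,s);o.append(e)
    hsv=cv2.cvtColor(c["img"],cv2.COLOR_BGR2HSV)
    b=(hsv[...,0]>8)&(hsv[...,0]<28)&(hsv[...,1]>90)&(mx>130)
    e,s=comp(b,br);print("brass",e,s)
    L=c["img"].mean(2);r,q=int(br[0]),int(br[1]);w=np.clip(105-L[r-6:r+7,q-6:q+7],0,None)
    yy,xx=np.mgrid[r-6:r+7,q-6:q+7];oh.append(np.array([(w*yy).sum(),(w*xx).sum()])/w.sum());print("hole",oh[-1],w.astype(int).max())
    if c is cs[0]:ob.append(e)
x,f=fit(cs,o,.105,.15,.009,[.55,.14]);print("drift",x,f)
print("each",[fit([c],[q],.105,.15,.009,[.55,.14])[0] for c,q in zip(cs,o)])
x2,f2=fit(cs[:1],ob,.085,.092,.026,[.55,-.2]);print("bush flange top",x2)
for c,h in zip(cs,oh):print("hole",ray(c,h,.09))
for n,c,p,b in zip("ts",cs,[(180,226),(212,206)],[(190,370),(165,275)]):
    im=c["img"].copy();big=[]
    for ctr in(p,b):
        r,q=ctr;S=10;k=cv2.resize(im[r-29:r+30,q-20:q+20],None,fx=S,fy=S,interpolation=cv2.INTER_CUBIC)
        for pts in([cyl(*x,.105,.15,.009),cyl(*x,.1,.105,.0125)] if ctr==p else [cyl(*x2,.085,.092,.026),cyl(*x2,.0915,.092,.006)]):
            h=hullc(c,pts)[1][:,0];h=((h-[q-20,r-29]+.5)*S).astype(np.int32);cv2.polylines(k,[h],True,(0,0,255),1)
        big.append(k)
    cv2.imwrite(f"pics/chk_{n}.png",np.hstack(big))
E
```

```text
[(389, 278, 209), (545, 266, 215)]
dark [175.90243902 226.97560976] [223 172   8   8  41]
brass [186.4122807  372.11988304] [362 176  22  21 342]
hole [186.23481781 371.77530364] 33
dark [211.52838428 205.84279476] [201 199  11  26 229]
brass [155.48554913 277.0982659 ] [267 151  21  10 173]
hole [161.94504216 277.12329165] 53
drift [0.57055617 0.13889559] [-0.92297288 -0.77378616 -0.4810327   0.88166984]
each [array([0.56843566, 0.13702622]), array([0.57125029, 0.14101862])]
bush flange top [ 0.56449897 -0.20173071]
hole [ 0.56444717 -0.20063721  0.09      ]
hole [ 0.55172392 -0.16844892  0.09      ]
```

View pics/chk_t.png

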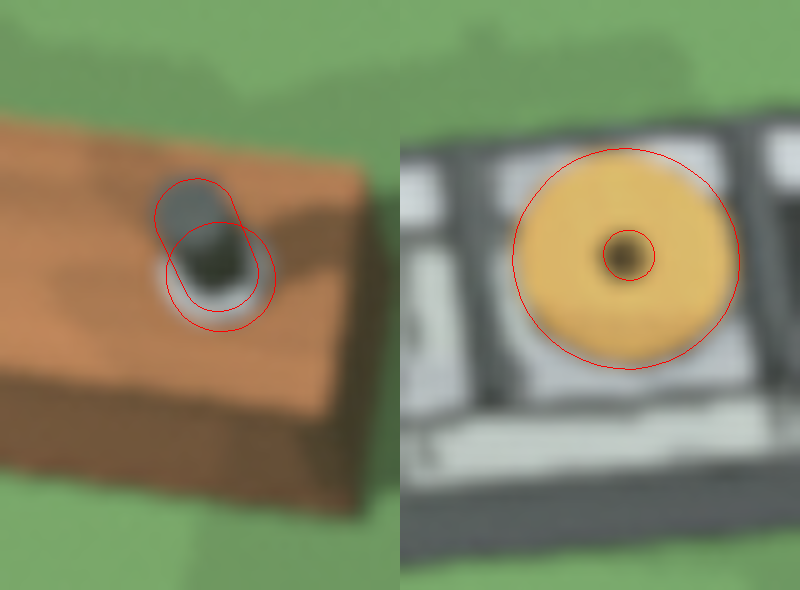

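View pics/chk_s.png

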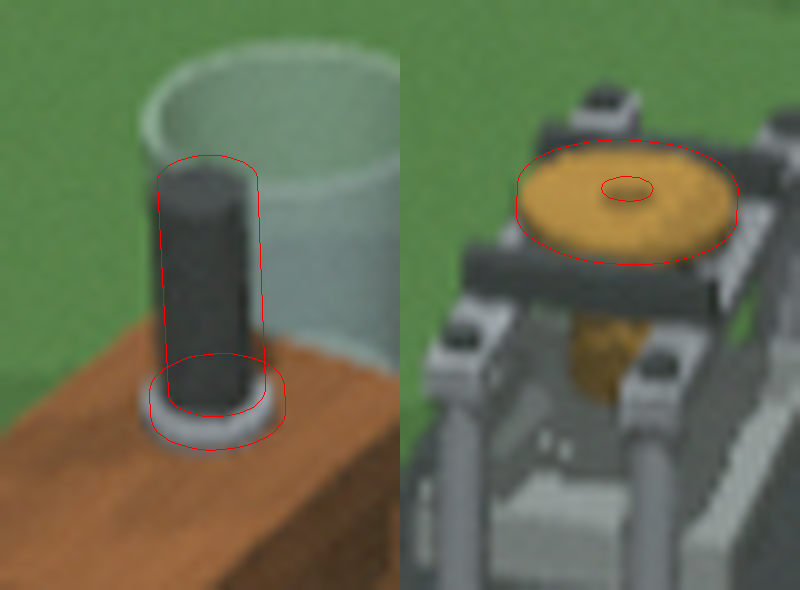

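The top crop shows the drift hanging in the rack's right hole, collar at about (178,228); it is clearly the larger pin. The flange overlay fits the bushing with its bore at (186,372). In the side view the drift overlay is about 1 px to the right, so I corrected it. Estimates: drift ≈ (0.571, 0.140), bore ≈ (0.5645, -0.201), rack yaw ≈ -7.4°.

```bash
python3 -m inch '[{"offset":[1,-1,0],"yaw":-1,"jaw":1},{"offset":[2,-2,0],"yaw":-2,"jaw":1},{"offset":[3,-3,0],"yaw":-3,"jaw":1},{"offset":[4,-4,0],"yaw":-4,"jaw":1},{"offset":[5,-5,0],"yaw":-5,"jaw":1},{"offset":[6,-6,0],"yaw":-6,"jaw":1},{"offset":[7,-7,0],"yaw":-7,"jaw":1},{"offset":[8,-8,0],"yaw":-8,"jaw":1},{"offset":[9,-9,0],"yaw":-8,"jaw":0.3},{"offset":[10,-10,0],"yaw":-8,"jaw":0.3}]'
cat >> h.py <<'E'
def go(x,y,z,yawdeg=None):
    from scipy.spatial.transform import Rotation as R
    s=sense();M=R.from_quat(s["eef_rot"]).as_matrix();d=M.T@(np.array([x,y,z])-s["tcp_pos"])/.03
    a=np.degrees(np.arctan2(M[1,0],M[0,0]))
    print("t",round(float(s["time_s"]),2),"tcp",np.round(s["tcp_pos"],4),"tx deg",round(a,2),"tilt",np.round(M[:2,2],4),"units",np.round(d,3),"yaw",None if yawdeg is None else round(-(yawdeg-a)/8,2),"F",np.round(s["wrist_force"],1),"T",np.round(s["ft_torque"],2),"open",round(float(s["opening"]),3),"grip",round(float(s["grasp_force"]),1),"q7",round(s["qpos"][6],2))
E
python3 -c "
from h import *
go(.571,.140,.23,82.6)"
```

```text
time_s: 2.0
tcp_pos: [0.3962, -0.2355, 0.2316]
eef_rot: [0.752, 0.659, 0.0, 0.0]
wrist_force: [-0.2, -0.7, -0.3]
opening: 0.693
grasp_force: 0.0
t 2.0 tcp [ 0.3962 -0.2355  0.2316] tx deg 82.46 tilt [ 0.0008 -0.0004] units [13.172  4.134  0.054] yaw -0.02 F [-0.2 -0.7 -0.3] T [ 0.   -0.07 -0.01] open 0.693 grip 0.0 q7 0.17
```

```bash
python3 -m inch '[{"offset":[1.4,0.5,0],"yaw":0,"jaw":0.3},{"offset":[2.9,0.9,0],"yaw":0,"jaw":0.3},{"offset":[4.4,1.4,0],"yaw":0,"jaw":0.3},{"offset":[5.9,1.9,0],"yaw":0,"jaw":0.3},{"offset":[7.4,2.3,0],"yaw":0,"jaw":0.3},{"offset":[8.9,2.8,0],"yaw":0,"jaw":0.3},{"offset":[10.4,3.3,0],"yaw":0,"jaw":0.3},{"offset":[11.9,3.7,0],"yaw":0,"jaw":0.3},{"offset":[13.17,4.13,0],"yaw":0,"jaw":0.3},{"offset":[13.17,4.13,0],"yaw":0,"jaw":0.3}]'
python3 - <<'E'
from h import *
go(.571,.140,.113,82.6)
c=camera("side");cv2.imwrite("pics/s1.png",cv2.resize(c["img"][110:310,130:330],(600,600),interpolation=cv2.INTER_CUBIC))
c2=camera("top");k=cv2.resize(c2["img"][130:230,170:290],(720,600),interpolation=cv2.INTER_CUBIC);cv2.imwrite("pics/t1.png",k)
E
```

```text
time_s: 3.0
tcp_pos: [0.5714, 0.1465, 0.2316]
eef_rot: [0.749, 0.662, 0.003, -0.001]
wrist_force: [-0.3, -0.5, -0.1]
opening: 0.653
grasp_force: 0.0
t 3.0 tcp [0.5714 0.1465 0.2316] tx deg 82.96 tilt [0.0026 0.0057] units [-0.242  0.006  3.951] yaw 0.05 F [-0.3 -0.5 -0.1] T [-0.    0.02 -0.01] open 0.653 grip 0.0 q7 -0.62
```

View pics/s1.png

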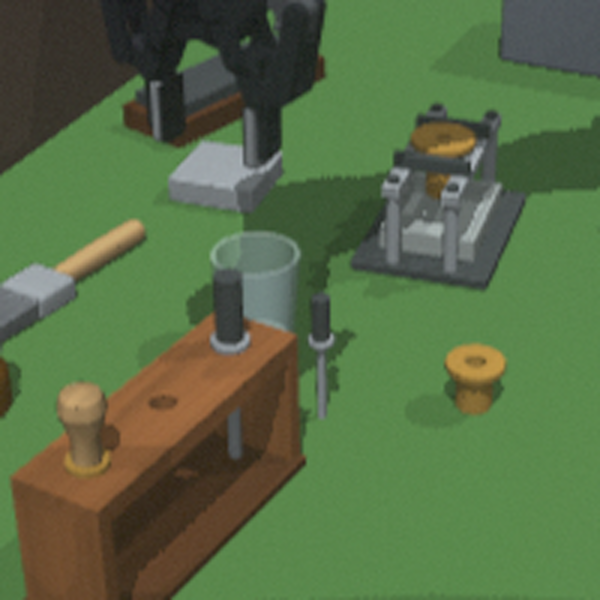

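The side view shows the open fingers above and either side of the drift (228,305 in the crop); the arm is still settling. I'll lower partway and check.

```bash
python3 -m inch '[{"offset":[0,0,0.5],"yaw":0,"jaw":0.3},{"offset":[0,0,1],"yaw":0,"jaw":0.3},{"offset":[0,0,1.5],"yaw":0,"jaw":0.3},{"offset":[0,0,1.9],"yaw":0,"jaw":0.3},{"offset":[0,0,1.9],"yaw":0,"jaw":0.3},{"offset":[0,0,1.9],"yaw":0,"jaw":0.3},{"offset":[0,0,1.9],"yaw":0,"jaw":0.3},{"offset":[0,0,1.9],"yaw":0,"jaw":0.3},{"offset":[0,0,1.9],"yaw":0,"jaw":0.3},{"offset":[0,0,1.9],"yaw":0,"jaw":0.3}]'
python3 - <<'E'
from h import *
go(.571,.140,.113,82.6)
c=camera("side");k=cv2.resize(c["img"][130:230,160:280],(720,600),interpolation=cv2.INTER_CUBIC)
cv2.imwrite("pics/s2.png",k)
E
```

```text
time_s: 4.1
tcp_pos: [0.5702, 0.1388, 0.1747]
eef_rot: [0.752, 0.659, 0.0, 0.0]
wrist_force: [-0.4, -0.1, 0.5]
opening: 0.648
grasp_force: 0.0
t 4.1 tcp [0.5702 0.1388 0.1747] tx deg 82.49 tilt [0.0007 0.0001] units [0.042 0.02  2.055] yaw -0.01 F [-0.4 -0.1  0.5] T [-0.03  0.01  0.  ] open 0.648 grip 0.0 q7 -0.65
```

View pics/s2.png

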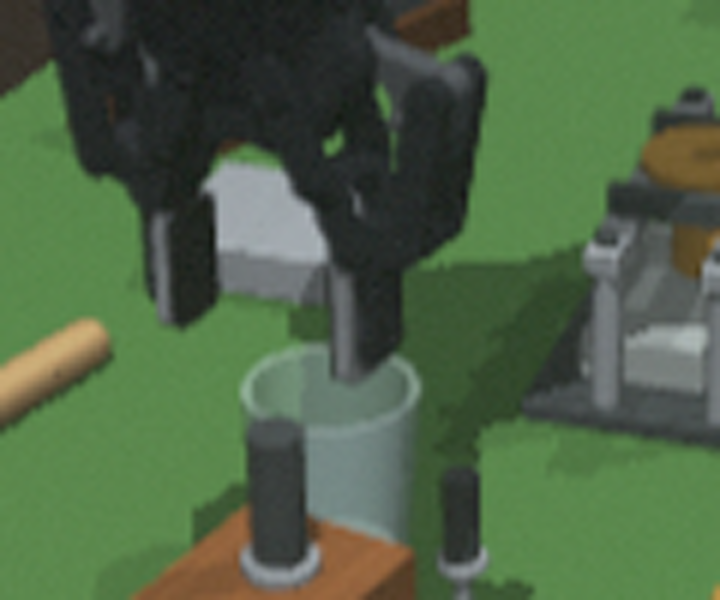

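The drift (276,490 in the crop) lies midway between the fingers (165 and 360). Descend and close.

```bash
python3 -m inch '[{"offset":[0.04,0.02,0.5],"yaw":0,"jaw":0.3},{"offset":[0.04,0.02,1],"yaw":0,"jaw":0.3},{"offset":[0.04,0.02,1.5],"yaw":0,"jaw":0.3},{"offset":[0.04,0.02,1.8],"yaw":0,"jaw":0.3},{"offset":[0.04,0.02,2.05],"yaw":0,"jaw":0.3},{"offset":[0.04,0.02,2.05],"yaw":0,"jaw":0.3},{"offset":[0.04,0.02,2.05],"yaw":0,"jaw":0.3},{"offset":[0.04,0.02,2.05],"yaw":0,"jaw":0.3},{"offset":[0.04,0.02,2.05],"yaw":0,"jaw":-0.2},{"offset":[0.04,0.02,2.05],"yaw":0,"jaw":-0.4}]'
python3 -m inch '[{"offset":[0,0,0],"yaw":0,"jaw":-0.6},{"offset":[0,0,0],"yaw":0,"jaw":-0.8},{"offset":[0,0,0],"yaw":0,"jaw":-1},{"offset":[0,0,0],"yaw":0,"jaw":-1},{"offset":[0,0,0],"yaw":0,"jaw":-1},{"offset":[0,0,0],"yaw":0,"jaw":-1},{"offset":[0,0,0],"yaw":0,"jaw":-1},{"offset":[0,0,0],"yaw":0,"jaw":-1},{"offset":[0,0,0],"yaw":0,"jaw":-1},{"offset":[0,0,0],"yaw":0,"jaw":-1}]'
python3 - <<'E'
from h import *
go(.571,.140,.113,82.6)
E
```

```text
time_s: 5.15
tcp_pos: [0.571, 0.1399, 0.1133]
eef_rot: [0.752, 0.659, 0.0, 0.0]
wrist_force: [0.7, 0.3, 0.3]
opening: 0.316
grasp_force: 0.0
time_s: 6.15
tcp_pos: [0.5708, 0.1399, 0.1132]
eef_rot: [0.752, 0.659, 0.0, 0.0]
wrist_force: [-1.2, 0.1, 5.7]
opening: 0.195
grasp_force: 58.4
t 6.15 tcp [0.5708 0.1399 0.1132] tx deg 82.49 tilt [ 0.0004 -0.    ] units [0.003 0.005 0.008] yaw -0.01 F [-1.2  0.1  5.7] T [-0.12  0.35 -0.  ] open 0.195 grip 58.4 q7 -0.69
```

```bash
python3 -m inch '[{"offset":[0,0,-0.2],"yaw":0,"jaw":-1},{"offset":[0,0,-0.6],"yaw":0,"jaw":-1},{"offset":[0,0,-1.1],"yaw":0,"jaw":-1},{"offset":[0,0,-1.7],"yaw":0,"jaw":-1},{"offset":[0,0,-2.3],"yaw":0,"jaw":-1},{"offset":[0,0,-2.9],"yaw":0,"jaw":-1},{"offset":[0,0,-3.4],"yaw":0,"jaw":-1},{"offset":[0,0,-3.8],"yaw":0,"jaw":-1},{"offset":[0,0,-4],"yaw":0,"jaw":-1},{"offset":[0,0,-4],"yaw":0,"jaw":-1}]'
python3 - <<'E'
from h import *
go(.5645,-.2012,.233,82.6)
E
```

```text
time_s: 7.15
tcp_pos: [0.5712, 0.14, 0.2337]
eef_rot: [0.752, 0.659, 0.001, 0.0]
wrist_force: [0.1, -0.3, -1.5]
opening: 0.192
grasp_force: 58.5
t 7.15 tcp [0.5712 0.14   0.2337] tx deg 82.49 tilt [0.0015 0.0004] units [-11.305   1.266   0.017] yaw -0.01 F [ 0.1 -0.3 -1.5] T [ 0.04  0.09 -0.06] open 0.192 grip 58.5 q7 -0.62
```

```bash
python3 -m inch '[{"offset":[-0.5,0.06,0],"yaw":0,"jaw":-1},{"offset":[-1.6,0.18,0],"yaw":0,"jaw":-1},{"offset":[-3,0.34,0],"yaw":0,"jaw":-1},{"offset":[-4.5,0.5,0],"yaw":0,"jaw":-1},{"offset":[-6,0.67,0],"yaw":0,"jaw":-1},{"offset":[-7.5,0.84,0],"yaw":0,"jaw":-1},{"offset":[-9,1,0],"yaw":0,"jaw":-1},{"offset":[-10.3,1.15,0],"yaw":0,"jaw":-1},{"offset":[-11,1.23,0],"yaw":0,"jaw":-1},{"offset":[-11.3,1.27,0],"yaw":0,"jaw":-1}]'
python3 -m inch '[{"offset":[0,0,0.3],"yaw":0,"jaw":-1},{"offset":[0,0,0.6],"yaw":0,"jaw":-1},{"offset":[0,0,0.8],"yaw":0,"jaw":-1},{"offset":[0,0,0.9],"yaw":0,"jaw":-1},{"offset":[0,0,0.9],"yaw":0,"jaw":-1},{"offset":[0,0,0.9],"yaw":0,"jaw":-1},{"offset":[0,0,0.9],"yaw":0,"jaw":-1},{"offset":[0,0,0.9],"yaw":0,"jaw":-1},{"offset":[0,0,0.9],"yaw":0,"jaw":-1},{"offset":[0,0,0.9],"yaw":0,"jaw":-1}]'
python3 - <<'E'
from h import *
go(.5645,-.2012,.192,82.6)
t=sense()["tcp_pos"]
out=[]
for n,(r,q) in dict(side=(155,277),top=(186,372)).items():
    c=camera(n);S=10;k=cv2.resize(c["img"][r-30:r+30,q-20:q+20],None,fx=S,fy=S,interpolation=cv2.INTER_CUBIC)
    for pts in(cyl(t[0],t[1],t[2]-.0982,t[2]-.0132,.0044),cyl(.5645,-.2012,.0915,.092,.006),cyl(.5645,-.2012,.0915,.092,.026)):
        h=((hullc(c,pts)[1][:,0]-[q-20,r-30]+.5)*S).astype(np.int32);cv2.polylines(k,[h],True,(0,0,255),1)
    out.append(k)
cv2.imwrite("pics/ins.png",np.hstack(out))
E
```

```text
time_s: 8.15
tcp_pos: [0.5622, -0.2059, 0.2315]
eef_rot: [0.754, 0.657, -0.002, -0.0]
wrist_force: [0.1, -0.1, -1.8]
opening: 0.2
grasp_force: 58.5
time_s: 9.15
tcp_pos: [0.5643, -0.2013, 0.206]
eef_rot: [0.752, 0.659, 0.0, 0.0]
wrist_force: [-0.2, -0.4, -2.2]
opening: 0.19
grasp_force: 58.5
t 9.15 tcp [ 0.5643 -0.2013  0.206 ] tx deg 82.49 tilt [ 0.0002 -0.0001] units [0.003 0.007 0.466] yaw -0.01 F [-0.2 -0.4 -2.2] T [ 0.04 -0.02 -0.03] open 0.19 grip 58.5 q7 -0.05
```

View pics/ins.png

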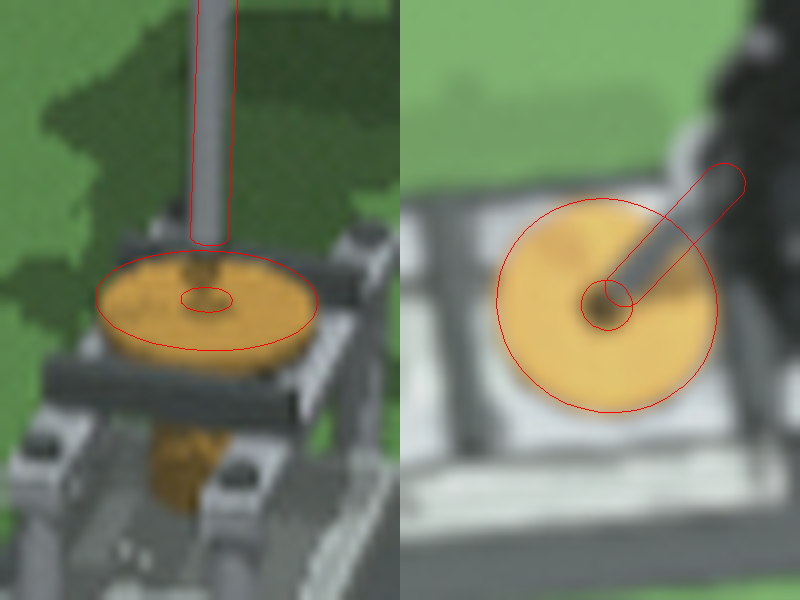

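The image shows the tip right over the bore in both views: side (205,245) above the hole (205,300), top (620,300) beside the hole at (602,303) with the expected perspective. Descend gently to 2 mm below flange level; the force will tell.

```bash
python3 -m inch '[{"offset":[0,0,0.2],"yaw":0,"jaw":-1},{"offset":[0,0,0.35],"yaw":0,"jaw":-1},{"offset":[0,0,0.42],"yaw":0,"jaw":-1},{"offset":[0,0,0.46],"yaw":0,"jaw":-1},{"offset":[0,0,0.5],"yaw":0,"jaw":-1},{"offset":[0,0,0.54],"yaw":0,"jaw":-1},{"offset":[0,0,0.57],"yaw":0,"jaw":-1},{"offset":[0,0,0.6],"yaw":0,"jaw":-1},{"offset":[0,0,0.6],"yaw":0,"jaw":-1},{"offset":[0,0,0.6],"yaw":0,"jaw":-1}]'
python3 -c "
from h import *
go(.5645,-.2012,.192,82.6)"
```

```text
time_s: 10.25
tcp_pos: [0.5643, -0.2012, 0.1879]
eef_rot: [0.752, 0.659, 0.0, 0.0]
wrist_force: [0.0, -0.2, -2.2]
opening: 0.191
grasp_force: 58.5
t 10.25 tcp [ 0.5643 -0.2012  0.1879] tx deg 82.49 tilt [ 0.0001 -0.0001] units [ 0.002  0.008 -0.138] yaw -0.01 F [ 0.  -0.2 -2.2] T [ 0.    0.03 -0.02] open 0.191 grip 58.5 q7 -0.05
```

In the bore with no contact force. Continue down to just above the plug.

```bash
python3 -m inch '[{"offset":[0,0,0.06],"yaw":0,"jaw":-1},{"offset":[0,0,0.12],"yaw":0,"jaw":-1},{"offset":[0,0,0.18],"yaw":0,"jaw":-1},{"offset":[0,0,0.24],"yaw":0,"jaw":-1},{"offset":[0,0,0.3],"yaw":0,"jaw":-1},{"offset":[0,0,0.36],"yaw":0,"jaw":-1},{"offset":[0,0,0.42],"yaw":0,"jaw":-1},{"offset":[0,0,0.48],"yaw":0,"jaw":-1},{"offset":[0,0,0.54],"yaw":0,"jaw":-1},{"offset":[0,0,0.58],"yaw":0,"jaw":-1}]'
python3 -c "
from h import *
go(.5645,-.2012,.192,82.6)"
```

```text
time_s: 11.25
tcp_pos: [0.5643, -0.2012, 0.1703]
eef_rot: [0.752, 0.659, 0.0, -0.0]
wrist_force: [-0.4, -0.1, -0.3]
opening: 0.197
grasp_force: 58.4
t 11.25 tcp [ 0.5643 -0.2012  0.1703] tx deg 82.49 tilt [-0.  0.] units [ 0.001  0.008 -0.725] yaw -0.01 F [-0.4 -0.1 -0.3] T [0.05 0.07 0.05] open 0.197 grip 58.4 q7 -0.06
```

```bash
python3 -m inch '[{"offset":[0,0,0.03],"yaw":0,"jaw":-1},{"offset":[0,0,0.06],"yaw":0,"jaw":-1},{"offset":[0,0,0.09],"yaw":0,"jaw":-1},{"offset":[0,0,0.12],"yaw":0,"jaw":-1},{"offset":[0,0,0.15],"yaw":0,"jaw":-1},{"offset":[0,0,0.18],"yaw":0,"jaw":-1},{"offset":[0,0,0.21],"yaw":0,"jaw":-1},{"offset":[0,0,0.24],"yaw":0,"jaw":-1},{"offset":[0,0,0.27],"yaw":0,"jaw":-1},{"offset":[0,0,0.3],"yaw":0,"jaw":-1}]'
python3 -c "
from h import *
go(.5645,-.2012,.192,82.6)"
```

```text
time_s: 12.25
tcp_pos: [0.5643, -0.2012, 0.1613]
eef_rot: [0.752, 0.659, 0.0, -0.0]
wrist_force: [-0.2, 0.6, -1.4]
opening: 0.198
grasp_force: 58.4
t 12.25 tcp [ 0.5643 -0.2012  0.1613] tx deg 82.49 tilt [-0.      0.0001] units [-0.     0.008 -1.022] yaw -0.01 F [-0.2  0.6 -1.4] T [0.07 0.09 0.04] open 0.198 grip 58.4 q7 -0.07
```

```bash
python3 -m inch '[{"offset":[0,0,0.02],"yaw":0,"jaw":-1},{"offset":[0,0,0.04],"yaw":0,"jaw":-1},{"offset":[0,0,0.06],"yaw":0,"jaw":-1},{"offset":[0,0,0.08],"yaw":0,"jaw":-1},{"offset":[0,0,0.1],"yaw":0,"jaw":-1},{"offset":[0,0,0.12],"yaw":0,"jaw":-1},{"offset":[0,0,0.14],"yaw":0,"jaw":-1},{"offset":[0,0,0.16],"yaw":0,"jaw":-1},{"offset":[0,0,0.18],"yaw":0,"jaw":-1},{"offset":[0,0,0.2],"yaw":0,"jaw":-1}]'
python3 -c "
from h import *
go(.5645,-.2012,.192,82.6)"
```

```text
time_s: 13.25
tcp_pos: [0.5644, -0.2013, 0.1564]
eef_rot: [0.752, 0.659, 0.0, 0.0]
wrist_force: [-2.2, 1.2, 7.7]
opening: 0.191
grasp_force: 59.6
t 13.25 tcp [ 0.5644 -0.2013  0.1564] tx deg 82.49 tilt [ 0.0005 -0.0006] units [ 0.005  0.004 -1.188] yaw -0.01 F [-2.2  1.2  7.7] T [ 0.18  0.86 -0.06] open 0.191 grip 59.6 q7 -0.07
```

```bash
python3 -m inch '[{"offset":[0,0,0.02],"yaw":0,"jaw":-1},{"offset":[0,0,0.04],"yaw":0,"jaw":-1},{"offset":[0,0,0.06],"yaw":0,"jaw":-1},{"offset":[0,0,0.08],"yaw":0,"jaw":-1},{"offset":[0,0,0.1],"yaw":0,"jaw":-1},{"offset":[0,0,0.12],"yaw":0,"jaw":-1},{"offset":[0,0,0.14],"yaw":0,"jaw":-1},{"offset":[0,0,0.16],"yaw":0,"jaw":-1},{"offset":[0,0,0.18],"yaw":0,"jaw":-1},{"offset":[0,0,0.2],"yaw":0,"jaw":-1}]'
python3 -c "
from h import *
go(.5645,-.2012,.192,82.6)"
```

```text
time_s: 14.25
tcp_pos: [0.5642, -0.2017, 0.1504]
eef_rot: [0.752, 0.659, -0.0, 0.0]
wrist_force: [-3.2, 0.1, 9.6]
opening: 0.193
grasp_force: 59.9
t 14.25 tcp [ 0.5642 -0.2017  0.1504] tx deg 82.47 tilt [ 0.0002 -0.001 ] units [ 0.015  0.009 -1.387] yaw -0.02 F [-3.2  0.1  9.6] T [ 0.14  1.02 -0.05] open 0.193 grip 59.9 q7 -0.07
```

```bash
python3 -m inch '[{"offset":[0,-0.01,0.02],"yaw":0,"jaw":-1},{"offset":[0,-0.02,0.04],"yaw":0,"jaw":-1},{"offset":[0,-0.02,0.06],"yaw":0,"jaw":-1},{"offset":[0,-0.02,0.08],"yaw":0,"jaw":-1},{"offset":[0,-0.02,0.1],"yaw":0,"jaw":-1},{"offset":[0,-0.02,0.12],"yaw":0,"jaw":-1},{"offset":[0,-0.02,0.14],"yaw":0,"jaw":-1},{"offset":[0,-0.02,0.16],"yaw":0,"jaw":-1},{"offset":[0,-0.02,0.18],"yaw":0,"jaw":-1},{"offset":[0,-0.02,0.2],"yaw":0,"jaw":-1}]'
python3 -c "
from h import *
go(.5645,-.2012,.192,82.6)"
```

```text
time_s: 15.25
tcp_pos: [0.5637, -0.2017, 0.1436]
eef_rot: [0.752, 0.659, -0.0, 0.0]
wrist_force: [-0.4, 0.1, 0.6]
opening: 0.197
grasp_force: 58.8
t 15.25 tcp [ 0.5637 -0.2017  0.1436] tx deg 82.48 tilt [ 0.0003 -0.0008] units [ 0.018  0.026 -1.613] yaw -0.02 F [-0.4  0.1  0.6] T [-0.08  0.32  0.01] open 0.197 grip 58.8 q7 -0.08
```

```bash
python3 -m inch '[{"offset":[0,0,0.03],"yaw":0,"jaw":-1},{"offset":[0,0,0.06],"yaw":0,"jaw":-1},{"offset":[0,0,0.09],"yaw":0,"jaw":-1},{"offset":[0,0,0.12],"yaw":0,"jaw":-1},{"offset":[0,0,0.15],"yaw":0,"jaw":-1},{"offset":[0,0,0.18],"yaw":0,"jaw":-1},{"offset":[0,0,0.21],"yaw":0,"jaw":-1},{"offset":[0,0,0.23],"yaw":0,"jaw":-1},{"offset":[0,0,0.23],"yaw":0,"jaw":-1},{"offset":[0,0,0.23],"yaw":0,"jaw":-1}]'
python3 - <<'E'
from h import *
go(.5645,-.2012,.192,82.6)
c=camera("side");t=camera("top")
k=np.hstack([cv2.resize(c["img"][130:210,245:305],(450,600),interpolation=cv2.INTER_CUBIC),cv2.resize(t["img"][165:225,335:370],(350,600),interpolation=cv2.INTER_CUBIC)]);cv2.imwrite("pics/s3.png",k)
E
```

```text
time_s: 16.25
tcp_pos: [0.5635, -0.2011, 0.1364]
eef_rot: [0.752, 0.659, -0.0, -0.0]
wrist_force: [-0.2, -0.6, -1.9]
opening: 0.198
grasp_force: 58.5
t 16.25 tcp [ 0.5635 -0.2011  0.1364] tx deg 82.49 tilt [-0.0004  0.0001] units [ 1.000e-03  3.300e-02 -1.854e+00] yaw -0.01 F [-0.2 -0.6 -1.9] T [-0.15  0.35  0.  ] open 0.198 grip 58.5 q7 -0.08
```

View pics/s3.png

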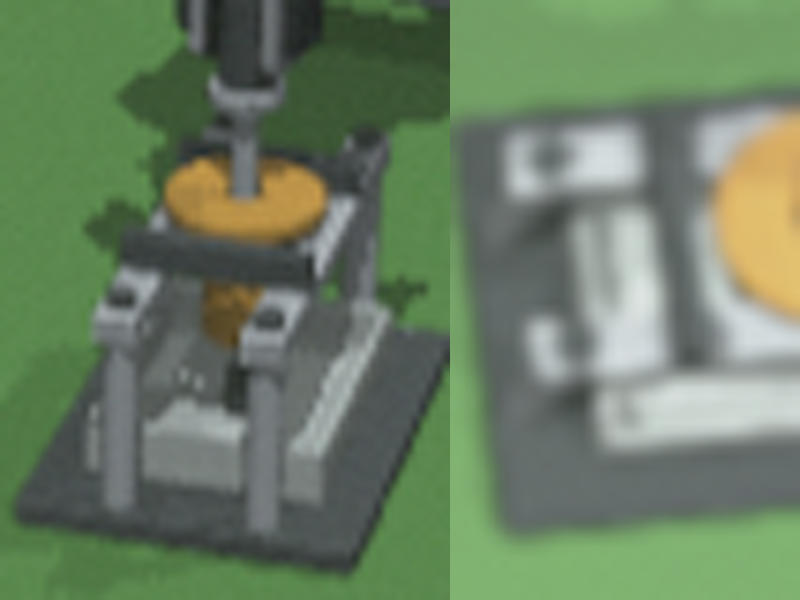

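The dark plug is visible in the dish below the barrel at (237,385), and the push force is gone. Withdraw.

```bash
python3 -m inch '[{"offset":[0,0,-0.1],"yaw":0,"jaw":-1},{"offset":[0,0,-0.3],"yaw":0,"jaw":-1},{"offset":[0,0,-0.6],"yaw":0,"jaw":-1},{"offset":[0,0,-0.9],"yaw":0,"jaw":-1},{"offset":[0,0,-1.3],"yaw":0,"jaw":-1},{"offset":[0,0,-1.7],"yaw":0,"jaw":-1},{"offset":[0,0,-2.2],"yaw":0,"jaw":-1},{"offset":[0,0,-2.7],"yaw":0,"jaw":-1},{"offset":[0,0,-3.2],"yaw":0,"jaw":-1},{"offset":[0,0,-3.25],"yaw":0,"jaw":-1}]'
python3 - <<'E'
from h import *
go(.5708,.1399,.2332,82.49)
c=camera("side")
r,q=proj(c,[.5635,-.2011,.02]).astype(int)
b=c["img"][r-20:r+20,q-25:q+25]
k=cv2.resize(b,(750,600),interpolation=cv2.INTER_CUBIC);cv2.imwrite("pics/s4.png",k)
E
```

```text
time_s: 17.35
tcp_pos: [0.5654, -0.2014, 0.237]
eef_rot: [0.752, 0.659, 0.002, 0.002]
wrist_force: [0.8, 1.0, -1.6]
opening: 0.194
grasp_force: 58.6
t 17.35 tcp [ 0.5654 -0.2014  0.237 ] tx deg 82.49 tilt [ 0.0053 -0.0015] units [11.302 -1.309  0.111] yaw 0.0 F [ 0.8  1.  -1.6] T [ 0.   -0.01 -0.  ] open 0.194 grip 58.6 q7 -0.03
```

View pics/s4.png

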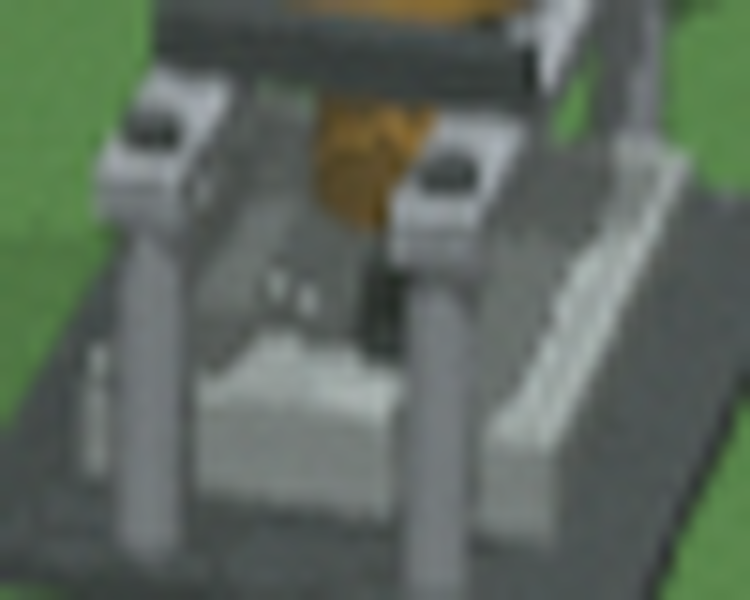

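The plug (380,310) stands in the dish, free of the barrel. Go back to the rack.

```bash
python3 -m inch '[{"offset":[0.5,-0.06,0],"yaw":0,"jaw":-1},{"offset":[1.6,-0.18,0],"yaw":0,"jaw":-1},{"offset":[3,-0.34,0],"yaw":0,"jaw":-1},{"offset":[4.5,-0.5,0],"yaw":0,"jaw":-1},{"offset":[6,-0.67,0],"yaw":0,"jaw":-1},{"offset":[7.5,-0.84,0],"yaw":0,"jaw":-1},{"offset":[9,-1,0],"yaw":0,"jaw":-1},{"offset":[10.3,-1.15,0],"yaw":0,"jaw":-1},{"offset":[11,-1.23,0],"yaw":0,"jaw":-1},{"offset":[11.3,-1.25,0],"yaw":0,"jaw":-1}]'
python3 -m inch '[{"offset":[0,0,0.1],"yaw":0,"jaw":-1},{"offset":[0,0,0.2],"yaw":0,"jaw":-1},{"offset":[0,0,0.3],"yaw":0,"jaw":-1},{"offset":[0,0,0.3],"yaw":0,"jaw":-1},{"offset":[0,0,0.3],"yaw":0,"jaw":-1},{"offset":[0,0,0.3],"yaw":0,"jaw":-1},{"offset":[0,0,0.3],"yaw":0,"jaw":-1},{"offset":[0,0,0.3],"yaw":0,"jaw":-1},{"offset":[0,0,0.3],"yaw":0,"jaw":-1},{"offset":[0,0,0.3],"yaw":0,"jaw":-1}]'
python3 -c "
from h import *
go(.5708,.1399,.1132,82.49)"
```

```text
time_s: 18.4
tcp_pos: [0.569, 0.1446, 0.2333]
eef_rot: [0.75, 0.661, -0.0, -0.001]
wrist_force: [0.7, -0.3, -1.2]
opening: 0.198
grasp_force: 58.6
time_s: 19.4
tcp_pos: [0.5708, 0.1399, 0.2251]
eef_rot: [0.752, 0.659, 0.0, 0.0]
wrist_force: [-0.3, 0.1, -0.8]
opening: 0.195
grasp_force: 58.6
t 19.4 tcp [0.5708 0.1399 0.2251] tx deg 82.5 tilt [0.0001 0.    ] units [-0.     0.     3.729] yaw 0.0 F [-0.3  0.1 -0.8] T [-0.01  0.01 -0.  ] open 0.195 grip 58.6 q7 -0.63
```

```bash
python3 -m inch '[{"offset":[0,0,0.3],"yaw":0,"jaw":-1},{"offset":[0,0,0.6],"yaw":0,"jaw":-1},{"offset":[0,0,0.9],"yaw":0,"jaw":-1},{"offset":[0,0,1.2],"yaw":0,"jaw":-1},{"offset":[0,0,1.5],"yaw":0,"jaw":-1},{"offset":[0,0,1.8],"yaw":0,"jaw":-1},{"offset":[0,0,2],"yaw":0,"jaw":-1},{"offset":[0,0,2],"yaw":0,"jaw":-1},{"offset":[0,0,2],"yaw":0,"jaw":-1},{"offset":[0,0,2],"yaw":0,"jaw":-1}]'
python3 -m inch '[{"offset":[0,0,0.3],"yaw":0,"jaw":-1},{"offset":[0,0,0.6],"yaw":0,"jaw":-1},{"offset":[0,0,0.9],"yaw":0,"jaw":-1},{"offset":[0,0,1.2],"yaw":0,"jaw":-1},{"offset":[0,0,1.4],"yaw":0,"jaw":-1},{"offset":[0,0,1.55],"yaw":0,"jaw":-1},{"offset":[0,0,1.65],"yaw":0,"jaw":-1},{"offset":[0,0,1.7],"yaw":0,"jaw":-1},{"offset":[0,0,1.7],"yaw":0,"jaw":-1},{"offset":[0,0,1.7],"yaw":0,"jaw":-1}]'
python3 -c "
from h import *
go(.5708,.1399,.1132,82.49)"
```

```text
time_s: 20.4
tcp_pos: [0.5712, 0.14, 0.1655]
eef_rot: [0.752, 0.659, 0.0, 0.0]
wrist_force: [-1.4, 0.9, -2.4]
opening: 0.194
grasp_force: 58.5
time_s: 21.4
tcp_pos: [0.571, 0.1399, 0.1143]
eef_rot: [0.752, 0.659, 0.0, 0.0]
wrist_force: [0.8, -0.1, -1.4]
opening: 0.195
grasp_force: 58.6
t 21.4 tcp [0.571  0.1399 0.1143] tx deg 82.49 tilt [0.0006 0.0002] units [-0.002 -0.006  0.036] yaw 0.0 F [ 0.8 -0.1 -1.4] T [ 0.02  0.   -0.02] open 0.195 grip 58.6 q7 -0.69
```

Lower another 0.6 mm and release slowly.

```bash
python3 -m inch '[{"offset":[0,0,0.02],"yaw":0,"jaw":-1},{"offset":[0,0,0.02],"yaw":0,"jaw":-1},{"offset":[0,0,0.02],"yaw":0,"jaw":-0.6},{"offset":[0,0,0.02],"yaw":0,"jaw":-0.5},{"offset":[0,0,0.02],"yaw":0,"jaw":-0.3},{"offset":[0,0,0.02],"yaw":0,"jaw":0},{"offset":[0,0,0.02],"yaw":0,"jaw":0.3},{"offset":[0,0,0.02],"yaw":0,"jaw":0.3},{"offset":[0,0,0.02],"yaw":0,"jaw":0.3},{"offset":[0,0,0.02],"yaw":0,"jaw":0.3}]'
python3 -m inch '[{"offset":[0,0,0],"yaw":0,"jaw":0.3},{"offset":[0,0,0],"yaw":0,"jaw":0.3},{"offset":[0,0,-0.3],"yaw":0,"jaw":0.3},{"offset":[0,0,-0.7],"yaw":0,"jaw":0.3},{"offset":[0,0,-1.1],"yaw":0,"jaw":0.3},{"offset":[0,0,-1.6],"yaw":0,"jaw":0.3},{"offset":[0,0,-2.2],"yaw":0,"jaw":0.3},{"offset":[0,0,-2.9],"yaw":0,"jaw":0.3},{"offset":[0,0,-3.5],"yaw":0,"jaw":0.3},{"offset":[0,0,-4],"yaw":0,"jaw":0.3}]'
python3 - <<'E'
from h import *
go(.5708,.1399,.1132,82.49)
c=camera("side");cv2.imwrite("pics/s5.png",cv2.resize(c["img"][120:320,130:330],(600,600),interpolation=cv2.INTER_CUBIC))
E
```

```text
time_s: 22.4
tcp_pos: [0.5708, 0.1399, 0.1134]
eef_rot: [0.752, 0.659, -0.0, 0.0]
wrist_force: [-0.3, 0.2, -0.3]
opening: 0.646
grasp_force: 0.0
time_s: 23.4
tcp_pos: [0.5712, 0.1401, 0.236]
eef_rot: [0.752, 0.659, 0.001, 0.001]
wrist_force: [0.5, -0.9, -0.3]
opening: 0.653
grasp_force: 0.0
t 23.4 tcp [0.5712 0.1401 0.236 ] tx deg 82.5 tilt [0.0025 0.0007] units [-0.014 -0.023  4.093] yaw 0.0 F [ 0.5 -0.9 -0.3] T [-0.02  0.01 -0.01] open 0.653 grip 0.0 q7 -0.62
```

View pics/s5.png

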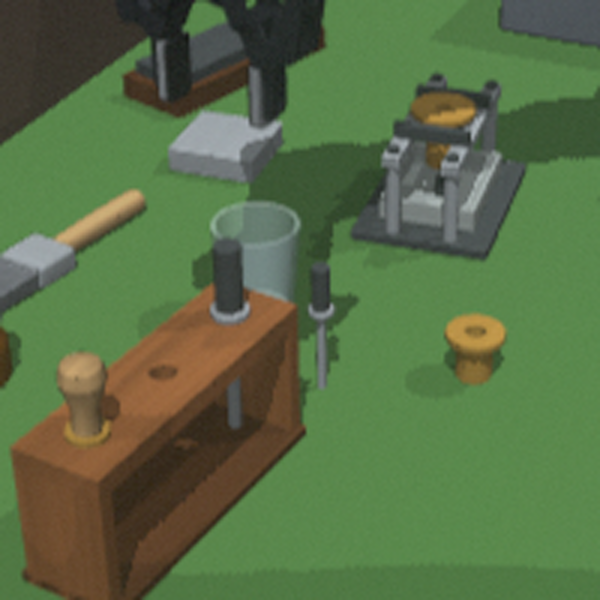

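The drift hangs in its original hole (228,280) with its collar seated, the plug is in the dish (435,185), and the bystanders haven't moved.

```bash
python3 -m inch '[{"offset":[0,0,0],"yaw":0,"jaw":0.3},{"offset":[0,0,0],"yaw":0,"jaw":0.3},{"offset":[0,0,0],"yaw":0,"jaw":0.3},{"offset":[0,0,0],"yaw":0,"jaw":0.3},{"offset":[0,0,0],"yaw":0,"jaw":0.3},{"offset":[0,0,0],"yaw":0,"jaw":0.3},{"offset":[0,0,0],"yaw":0,"jaw":0.3},{"offset":[0,0,0],"yaw":0,"jaw":0.3},{"offset":[0,0,0],"yaw":0,"jaw":0.3},{"offset":[0,0,0],"yaw":0,"jaw":0.3}]'; python3 -c "
from plant import finish_job;print(finish_job())"
```

```text
time_s: 24.45
tcp_pos: [0.5708, 0.1399, 0.2335]
eef_rot: [0.752, 0.659, 0.0, 0.0]
wrist_force: [1.0, 0.3, -0.4]
opening: 0.652
grasp_force: 0.0
the job is handed in; nothing more can be done
None
```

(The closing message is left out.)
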